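Load a receipt roll, set the guide leg and close its cam lever

TASK

Stand the full receipt roll (the fattest of the three) in the feeder's deep roll cup, lowering it gently to the bottom without dropping it, and let go of it. Then push the sprung guide leg out until its pointer is level with the black index clip, and only then squeeze the cam lever shut against the leg. The lock screw is still missing, so finish while holding: keep leg and closed lever pinched between the fingers with the leg at the mark, and leave the other things on the table where they are.

Things in the scene. Friction and masses are not known exactly. Their poses are not given: they have to be found in the camera images.
- full_roll: the full receipt-paper roll, the fattest of the three upright cylinders: white, solid, 50 mm diameter, 80 mm tall, about 0.16 kg, standing on end on the table. Origin: centre of its underside, z up along its axis.
- feeder: paper feeder fixed on the table: steel plate 300 (x) by 150 mm (y -63 to 87), 8 thick. Origin on the table surface, mid-length, on the leg's line; x = the way the leg slides out, z up. 'Feeder xyz' below: mm in this frame. Roll cup at x -105, y 0. Under the leg a fixed rail, x -49 to 116, y -13 to 13, top z 27. Scale along the +y edge.
- cup_floor (a point): centre of the inner floor of the deep grey round roll cup, 12 mm above the table; inner diameter 62 mm, outer 72 mm, rim 62 mm above the table (50 mm deep); a seated full roll stands 30 mm out of it.
- guide_leg (a joint): how far the guide leg is out, m: 0 fully in (its start), stop at 0.068. A spring draws it in with 4 to 5.5 N; let go, it slides home. Open fingers astride the leg's bar and the open lever, just behind the crossbar, can push the leg out by the crossbar's inner face.
- leg_origin (a point): reference point of the aluminium T-shaped guide leg; its frame = feeder frame shifted in x by the joint value. In it: bar x -45 to 70, y -10 to 10, z 28 to 60; crossbar at its outer end x 70 to 80, y -60 to 60, z 30 to 58 (mm).
- leg_pointer (a point): tip of the small dark pointer at the +y end of the crossbar, mid-thickness; in the feeder frame (75, 69, 33) plus the joint value in x.
- mark_clip: the length mark: small black index clip fixed on the scale, 19 mm long across the scale, its thin nose pointing at the leg. Origin on the plate's top (z 8) in line with the nose; axes as the feeder's; top at feeder z 22. Leg at its mark = pointer and clip at the same feeder x. It sits 25 to 55 mm out from the pointer's starting place.
- cam_lever (a joint): angle of the cam lever, rad: 0 closed (flat along the leg's -y side), 0.25 to 0.36 at the start, stop at 0.42. Stiff enough to stay where left; about 0.5 N at its tip moves it.
- lever_pivot (a point): black cam lever on the leg's -y side, carried by it: 60 mm long, 6 thick, 24 tall (z 32 to 56). This point = pivot, in the leg's frame (3, -13, 44) mm; own x runs to the free tip, which ends 7 mm short of the crossbar and stands out up to 24 mm to -y when open. Closed, leg and lever together are 26 mm wide (y -16 to 10).
- lever_tip (a point): free tip of the cam lever, mid-height, mid-thickness.
- used_roll: part-used receipt roll, 31 mm diameter, 80 mm tall, standing on end; a bystander. Origin: centre of its underside.
- empty_core: empty brown cardboard core, 23 mm diameter, 80 mm tall, standing on end; a bystander. Origin: centre of its underside.
- screwdriver: screwdriver 190 mm long, lying on the table near the robot; a bystander.
- wrench: wrench 160 mm long, lying beyond the feeder; a bystander.
- spray: white bottle with a black cap, 48 mm diameter, 150 mm tall, standing left of the feeder; a bystander.
Mind the look-alikes: they are no part of the job. Leave any purple or red look-alike of the full_roll alone.

How it is judged:
On the way, in this order (a step that is already met when the one before it is completed fails the run):
1. the full roll stands on the floor of the roll cup, upright, let go and at rest (horizontal distance between full_roll and cup_floor below 0.012 m and z of full_roll in the frame of cup_floor below 0.004 m and angle between full_roll's own z axis and vertical below 0.12 rad and contact force between the fingers and full_roll below 0.1 N and linear speed of full_roll below 0.03 m/s), for 0.2 s.
2. the fingers hold the leg at the mark (pointer within 5 mm of the clip) with the lever still open (x of leg_pointer in the frame of mark_clip between -0.005 and 0.005 m and value of joint cam_lever above 0.15 rad and contact force between the fingers and guide_leg above 1 N), for 0.15 s.
3. the lever is closed with the leg at the mark, both pinched by the fingers (x of leg_pointer in the frame of mark_clip between -0.005 and 0.005 m and value of joint cam_lever below 0.07 rad and contact force between the fingers and guide_leg_c0 above 3 N and contact force between the fingers and cam_lever above 3 N), for 0.3 s.
At the end, for the whole second after the job is handed in: Full roll upright (7 deg) on the cup floor (within 4 mm), at rest and untouched; leg pointer within 5 mm of the clip along the slide, still; cam lever closed to under 0.07 rad; fingers still press on both leg and lever with over 3 N each (all of step 1 and all of step 3 and velocity of joint guide_leg between -0.01 and 0.01 m/s); the arm keeps its last pose, push and grip.
It fails at once if the full roll is dropped (over 0.4 m/s with no finger on it) (linear speed of full_roll above 0.4 m/s and contact force between the fingers and full_roll below 0.02 N).
It fails at once if the full roll is rammed into the feeder with more than 40 N (contact force between full_roll and feeder above 40 N).
It fails at once if the lever is closed while the leg is away from the mark (more than 8 mm) (value of joint cam_lever below 0.07 rad and (x of leg_pointer in the frame of mark_clip above 0.008 m or x of leg_pointer in the frame of mark_clip below -0.008 m)).
It fails at once if a bystander is moved by more than 25 mm (distance of any of used_roll, empty_core, screwdriver, wrench, spray from where it was at the start of the episode above 0.025 m).
It also fails if it takes over 48 s, if anything falls off the work surface, if the arm or the gripper's body presses on something with over 40 N, if the wrist force passes 120 N, or if a joint passes its speed limit or range.

ROBOT

A 6-joint arm with a two-finger parallel gripper is mounted at the origin on the work surface. World frame = base frame: x ahead of the robot, y to its left, z up, the work surface at z = 0. Lengths are in m, angles in rad, forces in N, time in s.
With the tool pointing down it reaches from about 0.35 to 0.975 m from the base axis. Payload 4.9 kg.
Tool frame: the origin (TCP) lies at the very end of the fingers, on their centre line; the grasp point (between the pads) lies 19 mm behind it; y points along the fingers, z is the direction in which the jaws open and shut, and the axes are right-handed (so a half turn about y gives the same grasp; the last joint's range is limited). The gripper opens to 85 mm and grips with 20 to 120 N. Pads are 22 mm wide; open, the fingers measure 114 mm over their backs; the gripper's body (76 mm by 85 mm) begins 54 mm behind the grasp point. The pads swing forward as they close: fully open they stand 13 mm farther back than shut.
Start: joints at [-1.391, 0.053, 1.613, -0, 1.476, -0.119], TCP at [0.184, -0.597, 0.231] pointing down, gripper open.
Joint ranges: [-3.01, 3.01], [-1.01, 2.22], [0.06, 2.58], [-1.02, 4.17], [0.09, 2.62], [-3.14, 3.14]. Speed limits (rad/s): [2.57, 2.57, 3.14, 3.14, 3.14, 3.14].

INTERFACE

Orientations are given as a rotation vector (axis times angle).
In Python, from station import monitor, viewer, ticket gives the robot as it stands.
- The arm moves only by the tool servo_tool, never from a script. Its argument "commands" is one flat list of numbers, 7 for each row, row after row: the turn, a rotation vector about the tool's x, y, z in rad, then the shift along the tool's x, y, z in cm, then the opening, from 0 (shut) to 1 (fully open). In form: [rx, ry, rz, dx, dy, dz, claw, rx, ry, rz, dx, dy, dz, claw, ...]. A call has 1 to 20 rows; each row shifts and turns the pose as measured when the row begins, along the tool's axes as they then stand; what a row does not reach is not made up. A row lasts 1/10 s, in which the tool goes at most 50 mm and 8.59 degrees, less where a joint would pass 70% of its speed; a pose out of reach is approached as far as the arm can. A call is refused whole if a number of a shift passes 5 or a number of a turn 0.15, either way. A call with a gripper value outside its range is refused whole. The fingers move at their own pace and stop on an object; "grip_force" is the grip in N (left out, the last holds). Time passes only in rows, so rows that do not move let the fingers close. It gives the time, the measured TCP pose, the force and the opening at its end, in the units of the state.
- monitor.get_obs(): the state, without advancing time (a new reading comes with each control period).
- viewer.get_image(name): name is "scene" or "top" or "wrist"; returns a dict with "frame" (480x640x3 uint8, red, green, blue), "depth" (480x640 float32, m along the optical axis (not along the pixel's ray), 0 where there is no reading), "camera_matrix" (3x3 intrinsics, pixels), "cam_to_world" (4x4, takes a point from camera to world coordinates). Camera axes: x right, y down, z forward; pixel columns grow to the right and rows downward; lengths in m; the calibration is good to about 2 mm. The wrist camera is an equidistant fisheye: a pixel r from the principal point sees the ray r / f radians off the axis. A picture is of the moment at which its call begins.
- ticket.finish_job(): hands the job in, once; it reports no verdict.
The state is a dict: "t": time; "q": joint angles; "dq": joint speeds; "effort": joint torques, N m; "tool_pos": TCP position; "tool_rot": TCP orientation; "contact_force": force on the tool from outside, world axes, zero at the start; "wrist_torque": the same for the moment, N m; "opening": finger opening in m.
Only numpy, scipy, OpenCV 4.12 (cv2) and the standard library are available. Lean on these libraries where they do the work, as an engineer would, in place of code of your own. Each camera call takes 0.05 s, during which the arm holds its last target.

## Working session

There is one attempt and no reset: what is moved stays moved. The work goes in short steps, Python scripts to look and compute and a tool call to move; the robot and the scene stay as the last step left them, time stands still between calls to the robot, and variables do not carry over. Pictures are saved under pics/ and viewed, and the job is handed in when it is done.

Besides the shell and the picture viewer there is one more tool, called as name(argument=value, ...) on one line, values as JSON. servo_tool: Moves the arm, as the interface text tells. Its arguments: {"type":"object","properties":{"commands":{"type":"array","items":{"type":"number"}},"grip_force":{"type":"number"}},"required":["commands"]}

```bash
mkdir -p pics; ls; cat > h.py <<'E'
import numpy as np, cv2
from station import monitor, viewer, ticket
from scipy.spatial.transform import Rotation as R
def shot(n,save=None):
    d=viewer.get_image(n)
    if save: cv2.imwrite('pics/'+save+'.png',d['frame'][:,:,::-1])
    return d
def ray(d,u,v):
    K=d['camera_matrix'];T=d['cam_to_world']
    r=T[:3,:3]@np.array([(u-K[0,2])/K[0,0],(v-K[1,2])/K[1,1],1.])
    return T[:3,3],r
def onz(d,u,v,z):
    o,r=ray(d,u,v); return o+r*(z-o[2])/r[2]
def pts(d):
    K=d['camera_matrix'];T=d['cam_to_world'];D=d['depth']
    v,u=np.mgrid[:480,:640]
    P=np.stack([(u-K[0,2])/K[0,0]*D,(v-K[1,2])/K[1,1]*D,D],-1)
    return P@T[:3,:3].T+T[:3,3]
E
python3 - <<'E'
from h import *
o=monitor.get_obs();print(o)
for n in('scene','top','wrist'):
    d=shot(n,n+'0'); np.savez('/tmp/'+n,**d); print(n,d['camera_matrix'].tolist(),d['cam_to_world'].round(3).tolist())
print(R.from_rotvec(o['tool_rot']).as_matrix().round(3))
E
```

```text
pics
{'t': 0.0, 'q': array([-1.39098069e+00,  5.33745351e-02,  1.61431208e+00, -4.12808071e-05,
        1.47600826e+00, -1.18979437e-01]), 'dq': array([ 1.08620751e-03,  1.80701485e-03,  1.47190059e-03,  1.08772322e-03,
       -5.50804874e-04, -9.41613976e-06]), 'effort': array([ 7.51889947e-04, -3.93676400e+01, -3.70179927e+01, -2.35974875e-05,
        6.94304341e-03, -1.38453140e-05]), 'tool_pos': array([ 0.18386787, -0.59667807,  0.23004127]), 'tool_rot': array([-0.31029196,  2.06291321, -2.05853695]), 'contact_force': array([ 0.21029742, -0.538417  ,  0.39275177]), 'wrist_torque': array([-0.02516799,  0.02299033, -0.04709415]), 'opening': 0.08551644938579828}
scene [[538.1527865989966, 0.0, 326.33550611366195], [0.0, 538.1527865989966, 241.9708384747561], [0.0, 0.0, 1.0]] [[0.323, 0.542, -0.776, 1.398], [0.946, -0.177, 0.27, -0.245], [0.01, -0.821, -0.57, 0.676], [0.0, 0.0, 0.0, 1.0]]
top [[539.4501177577904, 0.0, 320.54003545722594], [0.0, 539.4501177577904, 246.93237897998839], [0.0, 0.0, 1.0]] [[0.013, -0.983, 0.182, 0.372], [-1.0, -0.015, -0.006, 0.058], [0.009, -0.181, -0.983, 1.225], [0.0, 0.0, 0.0, 1.0]]
wrist [[371.64829954431775, 0.0, 323.7165720707116], [0.0, 371.64829954431775, 241.5870603006095], [0.0, 0.0, 1.0]] [[0.295, -0.921, -0.253, 0.248], [-0.956, -0.286, -0.074, -0.578], [-0.004, 0.264, -0.965, 0.372], [0.0, 0.0, 0.0, 1.0]]
[[-0.956 -0.     0.294]
 [-0.294  0.002 -0.956]
 [-0.    -1.    -0.002]]
```

View pics/top0.png

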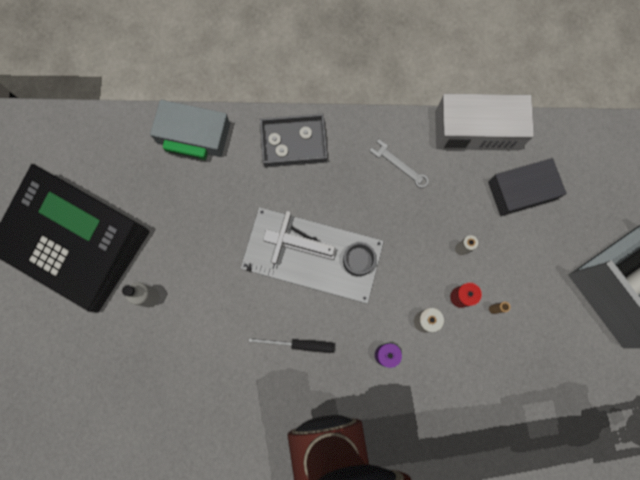

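View pics/scene0.png

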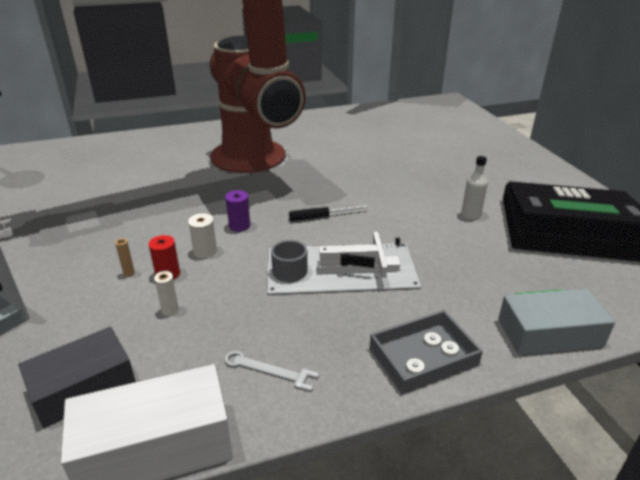

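View pics/wrist0.png

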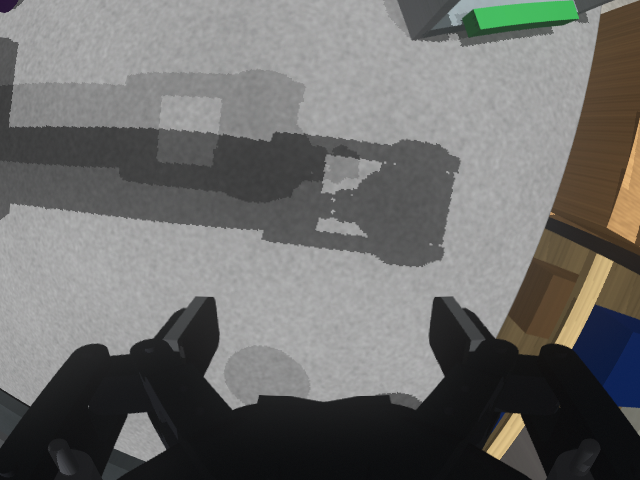

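Top view: candidates for the full roll are the white fat roll (431,320), red (467,294), purple (389,355), the thin white used roll (470,243), the brown core (503,307), and the rings in the tray. By the description I choose the white one at (431,320). The scene view shows it at (202,235). Next come close crops and measurements.

```bash
python3 - <<'E'
from h import *
d=dict(np.load('/tmp/top.npz')); s=dict(np.load('/tmp/scene.npz'))
f=d['frame'][:,:,::-1]
cv2.imwrite('pics/c1.png',cv2.resize(f[195:315,235:390],None,fx=5,fy=5,interpolation=cv2.INTER_CUBIC))
cv2.imwrite('pics/c2.png',cv2.resize(f[225:375,370:520],None,fx=4,fy=4,interpolation=cv2.INTER_CUBIC))
g=s['frame'][:,:,::-1]
cv2.imwrite('pics/c3.png',cv2.resize(g[220:305,255:430],None,fx=4.5,fy=4.5,interpolation=cv2.INTER_CUBIC))
P=pts(d)
# objects above table
for nm,box in (('full',(412,302,450,340)),('used',(455,230,485,257)),('red',(450,280,484,310)),('core',(490,297,515,318)),('purple',(372,338,405,372)),('cup',(338,238,382,282))):
    a,b,c,e=box; Q=P[b:e,a:c].reshape(-1,3); 
    hi=Q[:,2].max(); T=Q[Q[:,2]>hi-0.012]
    print(nm,hi.round(4),((T.min(0)+T.max(0))/2).round(4),np.ptp(T,axis=0).round(4),T.mean(0).round(4))
E
```

```text
full 1.2251 [0.372  0.0583 1.2251] [0. 0. 0.] [0.372  0.0583 1.2251]
used 1.2251 [0.372  0.0583 1.2251] [0. 0. 0.] [0.372  0.0583 1.2251]
red 1.2251 [0.372  0.0583 1.2251] [0. 0. 0.] [0.372  0.0583 1.2251]
core 1.2251 [0.372  0.0583 1.2251] [0. 0. 0.] [0.372  0.0583 1.2251]
purple 1.2251 [0.372  0.0583 1.2251] [0. 0. 0.] [0.372  0.0583 1.2251]
cup 1.2251 [0.372  0.0583 1.2251] [0. 0. 0.] [0.372  0.0583 1.2251]
```

View pics/c1.png

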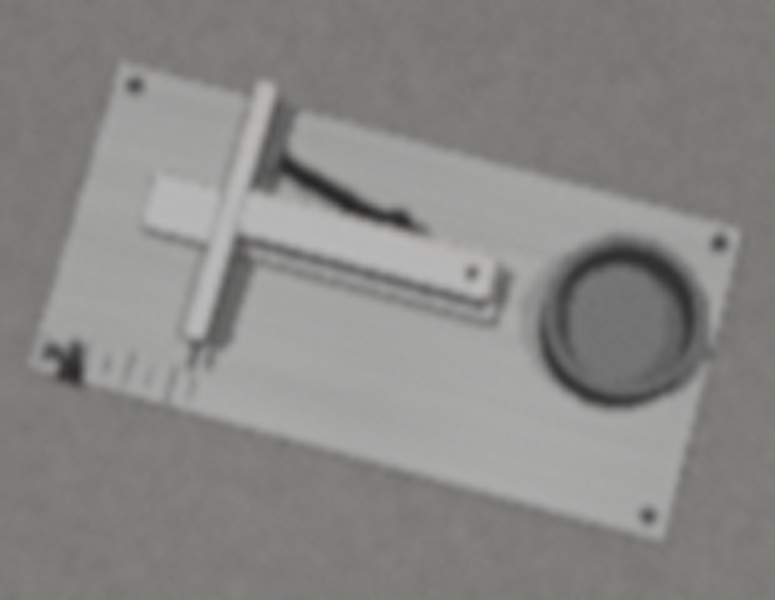

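View pics/c2.png

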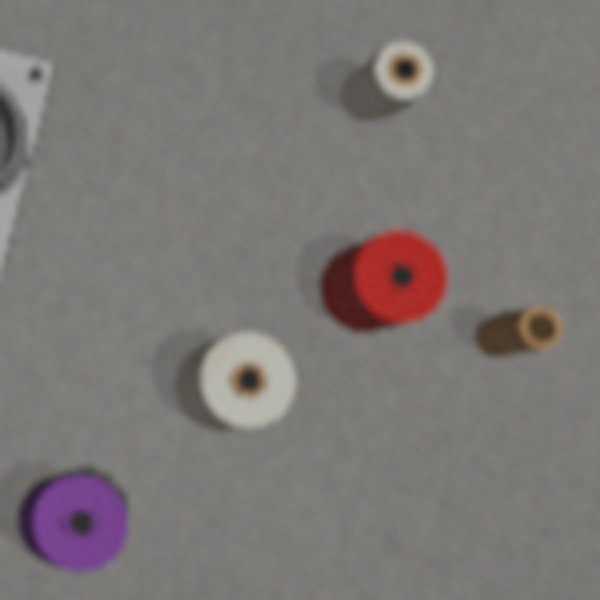

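View pics/c3.png

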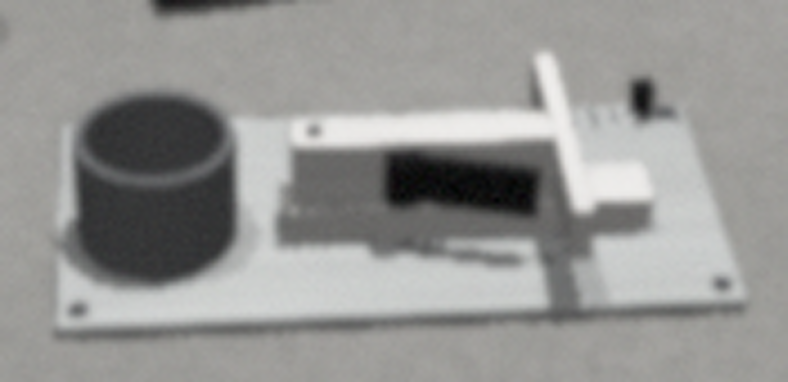

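The crops confirm the choice: the white fat roll's top is at (432,320), with its brown core hole. In c1, the clip is at about (249,267), the cup rim at (359,259) and the crossbar at about (282,238). Now I measure.

```bash
python3 - <<'E'
from h import *
d=dict(np.load('/tmp/top.npz')); s=dict(np.load('/tmp/scene.npz'))
for n in('scene','wrist','top'): 
    q=np.load('/tmp/%s.npz'%n)['depth']; print(n,(q>0).mean())
hsv=cv2.cvtColor(d['frame'],cv2.COLOR_RGB2HSV)
def top_disc(box,mask,z):
    a,b,c,e=box; m=np.zeros((480,640),np.uint8); m[b:e,a:c]=mask[b:e,a:c]
    cs,_=cv2.findContours(m,0,1); k=max(cs,key=cv2.contourArea)
    (u,v),r=cv2.minEnclosingCircle(k); el=cv2.fitEllipse(k)
    return el,onz(d,el[0][0],el[0][1],z)
V=hsv[...,2];S=hsv[...,1];
g=cv2.cvtColor(d['frame'],cv2.COLOR_RGB2GRAY)
white=((V>150)&(S<60)).astype(np.uint8)
print('full',top_disc((412,302,450,340),white,.08))
print('used',top_disc((455,230,485,257),white,.08))
# plate corners (crop c1 px)
cr=lambda x,y:(x/5+235-.4,y/5+195-.4)
W=[]
for nm,p,z in(('TL',(120,62),8),('TR',(742,232),8),('BR',(664,542),8),('BL',(28,368),8),('sTL',(134,86),8),('sTR',(719,243),8),('sBR',(648,516),8),('sBL',(50,350),8)):
    u,v=cr(*p); X=onz(d,u,v,z/1000);W.append(X);print(nm,(round(u,1),round(v,1)),X.round(4))
W=np.array(W)
print('len',np.linalg.norm(W[0]-W[1]),np.linalg.norm(W[2]-W[3]),np.linalg.norm(W[1]-W[2]),np.linalg.norm(W[0]-W[3]))
E
```

```text
scene 0.9960904947916667
wrist 0.9834342447916666
top 0.9961100260416667
full (((431.8664245605469, 319.4869079589844), (22.246356964111328, 23.464292526245117), 158.16116333007812), array([ 0.43120918, -0.18595622,  0.08      ]))
used (((470.6929931640625, 241.7817840576172), (12.739380836486816, 13.498933792114258), 138.83013916015625), array([ 0.59957841, -0.27432793,  0.08      ]))
TL (258.6, 207.0) [0.6889 0.1957 0.008 ]
TR (383.0, 241.0) [ 0.6127 -0.093   0.008 ]
BR (367.4, 303.0) [ 0.4698 -0.0567  0.008 ]
BL (240.2, 268.2) [0.5448 0.2326 0.008 ]
sTL (261.4, 211.8) [0.6775 0.1888 0.008 ]
sTR (378.4, 243.2) [ 0.6074 -0.0824  0.008 ]
sBR (364.2, 297.8) [ 0.4814 -0.0495  0.008 ]
sBL (244.6, 264.6) [0.5532 0.223  0.008 ]
len 0.2985977163895401 0.29889903309317684 0.14741800804693508 0.14876804283318648
```

```bash
cat >> h.py <<'E'
def load(n): return dict(np.load('/tmp/%s.npz'%n))
E
python3 - <<'E'
from h import *
d=load('top'); s=load('scene')
C=np.array([[.6889,.1957],[.6127,-.093],[.4698,-.0567],[.5448,.2326]]);F=np.array([[150,-63],[-150,-63],[-150,87],[150,87]])/1000.
a=F-F.mean(0);b=C-C.mean(0)
th=np.arctan2((a[:,0]*b[:,1]-a[:,1]*b[:,0]).sum(),(a*b).sum())
Rm=np.array([[np.cos(th),-np.sin(th)],[np.sin(th),np.cos(th)]])
o=C.mean(0)-Rm@F.mean(0)
print('th',th,np.degrees(th),'o',o,'res',(C-(F@Rm.T+o)).round(4).tolist())
fe=lambda X:np.r_[Rm.T@(X[:2]-o),X[2]].round(4)
cr=lambda x,y:(x/5+235-.4,y/5+195-.4)
# cup rim outer ellipse by points in c1
print('cup pred',(Rm@[-.105,0]+o).round(4))
for z,pts_ in ((.062,[(544,318),(708,315),(627,235),(618,408)]),):
    for p in pts_: print('rim',p,fe(onz(d,*cr(*p),z)))
print('clip top body',fe(onz(d,*cr(70,364),.022)),'crossbar ends',fe(onz(d,*cr(264,84),.058)),fe(onz(d,*cr(196,340),.058)))
c3=lambda x,y:(x/4.5+255-.4,y/4.5+220-.4)
print('scene clip top',fe(onz(s,*c3(642,82),.022)),fe(onz(s,*c3(640,116),.008)))
P=pts(d);print('depth z at cup floor, roll',P[257,359],P[312,424])
# big crops of clip region
f=d['frame'][:,:,::-1]
cv2.imwrite('pics/c4.png',cv2.resize(f[250:285,235:290],None,fx=14,fy=14,interpolation=cv2.INTER_CUBIC))
g=s['frame'][:,:,::-1]
cv2.imwrite('pics/c5.png',cv2.resize(g[225:265,365:425],None,fx=13,fy=13,interpolation=cv2.INTER_CUBIC))
E
```

```text
th 1.3161556571009247 75.41016433415056 o [0.59066305 0.06662723] res [[-0.0005, -0.0002], [-0.0011, 0.0014], [0.0011, -0.0001], [0.0005, -0.0011]]
cup pred [ 0.5642 -0.035 ]
rim (544, 318) [-0.071   0.0107  0.062 ]
rim (708, 315) [-0.1398 -0.0097  0.062 ]
rim (627, 235) [-0.0967 -0.0347  0.062 ]
rim (618, 408) [-0.1122  0.0404  0.062 ]
clip top body [0.129  0.0809 0.022 ] crossbar ends [ 0.0763 -0.0588  0.058 ] [0.0732 0.06   0.058 ]
scene clip top [0.1314 0.086  0.022 ] [0.1301 0.0776 0.008 ]
depth z at cup floor, roll [ 0.57385617 -0.03741836  0.01225807] [ 0.44658403 -0.16931268  0.08179347]
```

View pics/c4.png

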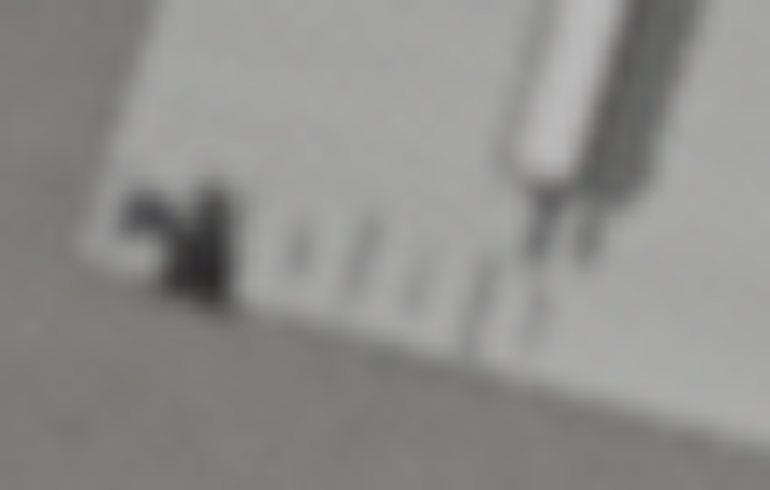

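View pics/c5.png

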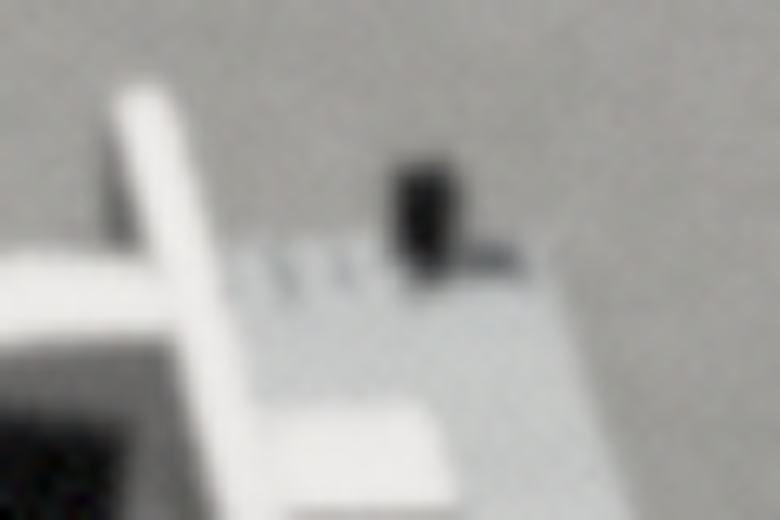

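Clip is about 54 mm out from the pointer (feeder x ≈ 0.129), which is inside the stated 25–55 range. Feeder corners fit to about 1 mm. Next I check neighbour clearances to choose the grasp yaw.

```bash
python3 - <<'E'
from h import *
d=load('top'); f=np.array([.4312,-.186])
for n,u,v in(('red',469.6,293.8),('purple',389.6,354.8),('core',504.6,306.3),('used',470.7,241.8)):
    X=onz(d,u,v,.08)[:2]; e=X-f; print(n,X.round(3),'dist',np.linalg.norm(e).round(3),'ang',np.degrees(np.arctan2(e[1],e[0])).round(1))
E
```

```text
red [ 0.487 -0.268] dist 0.099 ang -55.9
purple [ 0.357 -0.096] dist 0.117 ang 129.5
core [ 0.461 -0.341] dist 0.158 ang -79.1
used [ 0.6   -0.274] dist 0.19 ang -27.7
```

servo_tool(commands=[0,0,0,-3.6,0,-3.2,1,0,0,0,-3.6,0,-3.2,1,0,0,0,-3.6,0,-3.2,1,0,0,0,-3.6,0,-3.2,1,0,0,0,-3.6,0,-3.2,1,0,0,0,-3.6,0,-3.2,1,0,0,0,-3.6,0,-3.2,1,0,0,0,-3.6,0,-3.2,1])

```text
t: 0.95
tool_pos: [0.3869, -0.2595, 0.227]
tool_rot: [-0.299, 2.074, -2.062]
contact_force: [0.8, -0.3, 0.4]
opening: 0.0853
```

Jaw axis parallel to the feeder's y keeps about 30 mm finger clearance to the red roll, so I use that yaw for the whole job. Turning by 1.015 rad about tool −y.

servo_tool(commands=[0,-0.145,0,0,0,0,1,0,-0.145,0,0,0,0,1,0,-0.145,0,0,0,0,1,0,-0.145,0,0,0,0,1,0,-0.145,0,0,0,0,1,0,-0.145,0,0,0,0,1,0,-0.145,0,0,0,0,1,0,0,0,0,0,0,1])

```text
t: 1.75
tool_pos: [0.3892, -0.2506, 0.2243]
tool_rot: [-1.087, 1.386, -1.37]
contact_force: [-0.8, -0.4, 0.8]
opening: 0.0854
```

```bash
cat >> h.py <<'E'
def st():
    o=monitor.get_obs(); M=R.from_rotvec(o['tool_rot']).as_matrix(); return o,M
def togo(tgt,ang=-14.59):
    o,M=st(); dt=M.T@(np.array(tgt)-o['tool_pos'])*100
    th=np.radians(ang); z=np.array([np.cos(th),np.sin(th),0]);y=np.array([0,0,-1.]);x=np.cross(y,z)
    rv=R.from_matrix(M.T@np.stack([x,y,z],1)).as_rotvec()
    print('t',round(o['t'],2),'pos',o['tool_pos'].round(4),'shift cm',dt.round(2),'turn',rv.round(4),'F',o['contact_force'].round(1),'open',round(o['opening'],4))
def fpts(d):
    """fisheye wrist -> world points from depth"""
    K=d['camera_matrix'];T=d['cam_to_world'];D=d['depth']
    v,u=np.mgrid[:480,:640]; x=(u-K[0,2])/K[0,0];y=(v-K[1,2])/K[1,1];r=np.hypot(x,y)+1e-9
    t=np.tan(np.minimum(r,1.5)); P=np.stack([x/r*t*D,y/r*t*D,D],-1)
    return P@T[:3,:3].T+T[:3,3]
def fray(d,u,v):
    K=d['camera_matrix'];T=d['cam_to_world'];x=(u-K[0,2])/K[0,0];y=(v-K[1,2])/K[1,1];r=np.hypot(x,y)+1e-9
    return T[:3,3],T[:3,:3]@np.array([x/r*np.sin(r),y/r*np.sin(r),np.cos(r)])
def fonz(d,u,v,z):
    o,r=fray(d,u,v); return o+r*(z-o[2])/r[2]
E
python3 - <<'E'
from h import *
togo([.4312,-.186,.2])
d=shot('wrist','w1'); np.savez('/tmp/w1.npz',**d)
togo([.4312,-.186,.2])
E
```

```text
t 1.75 pos [ 0.3892 -0.2506  0.2243] shift cm [-7.24  2.48  2.61] turn [ 0.0053  0.0219 -0.0082] F [-0.8 -0.4  0.8] open 0.0854
t 1.8 pos [ 0.3892 -0.2506  0.2243] shift cm [-7.24  2.48  2.59] turn [ 0.0053  0.0195 -0.0081] F [-0.4  0.6  0.6] open 0.0852
```

View pics/w1.png

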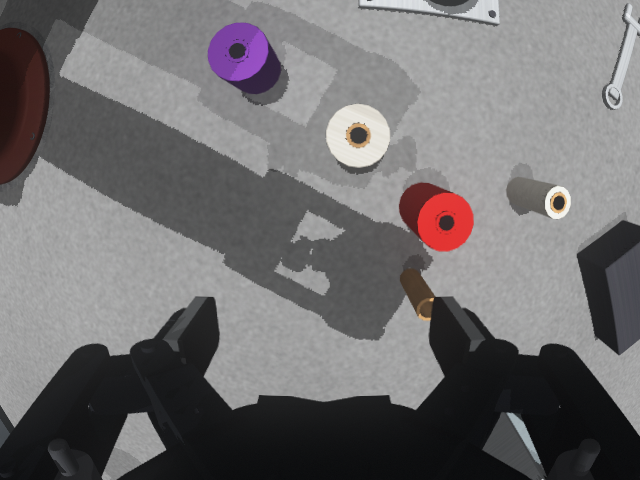

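The wrist view shows the white full roll's top at (358,136), purple at (238,57), red at (437,221) and the used roll at (558,202). Measuring the roll from here.

```bash
python3 - <<'E'
from h import *
d=load('w1'); P=fpts(d)
def disc(box):
    a,b,c,e=box;Q=P[b:e,a:c].reshape(-1,3);T=Q[(Q[:,2]>.07)&(Q[:,2]<.09)]
    print(len(T),T[:,2].mean().round(4),((T.min(0)+T.max(0))/2).round(4),np.ptp(T,axis=0).round(4))
    (c2,r)=cv2.minEnclosingCircle((T[:,:2]*1000).astype(np.float32)); print('  circ',np.round(c2,1),round(r,1))
disc((320,95,396,175)); disc((540,180,575,222)); disc((410,190,478,252))
print(fonz(d,358,135.5,.08))
E
```

```text
3160 0.0796 [ 0.4305 -0.1845  0.0801] [0.0494 0.0497 0.0058]
  circ [ 431.  -184.3] 25.2
846 0.0786 [ 0.5987 -0.2726  0.0763] [0.0318 0.0307 0.0125]
  circ [ 598.6 -272.4] 16.1
2760 0.0791 [ 0.487  -0.2675  0.0764] [0.0497 0.0501 0.0128]
  circ [ 486.7 -267.4] 25.3
[ 0.43080394 -0.18472465  0.08      ]
```

Diameter 50 mm and top at 80 mm, as they must be; the roll is at (0.431, −0.185). Moving above it.

servo_tool(commands=[0,0.01,0,-2.5,1.5,0.9,1,0,0.01,0,-2.5,1.5,0.9,1,0,0,0,-2.5,1.5,0.9,1,0,0,0,0,0,0,1])

```text
t: 2.2
tool_pos: [0.4349, -0.1833, 0.1788]
tool_rot: [-1.065, 1.413, -1.4]
contact_force: [-1.0, 0.2, 0.0]
opening: 0.0855
```

```bash
python3 -c "
from h import *
togo([.431,-.185,.053])"
```

```text
t 2.2 pos [ 0.4349 -0.1833  0.1788] shift cm [ 0.35 12.58 -0.28] turn [ 0.0039 -0.0177 -0.0068] F [-1.   0.2  0. ] open 0.0855
```

servo_tool(commands=[0,-0.017,0,0.35,2,-0.28,1,0,0,0,0,2,0,1,0,0,0,0,2,0,1,0,0,0,0,0,0,1])

```text
t: 2.6
tool_pos: [0.4315, -0.187, 0.119]
tool_rot: [-1.071, 1.403, -1.396]
contact_force: [-0.4, 0.6, -0.3]
opening: 0.0854
```

```bash
python3 -c "
from h import *
togo([.431,-.185,.053])"
```

```text
t 2.6 pos [ 0.4315 -0.187   0.119 ] shift cm [-0.15  6.6  -0.09] turn [ 0.0015 -0.0076 -0.0043] F [-0.4  0.6 -0.3] open 0.0854
```

servo_tool(commands=[0,-0.007,-0.004,-0.15,2,-0.09,1,0,0,0,0,2,0,1,0,0,0,0,2,0,1,0,0,0,0,0.5,0,1,0,0,0,0,0,0,1])

```text
t: 3.1
tool_pos: [0.4341, -0.1899, 0.0594]
tool_rot: [-1.071, 1.393, -1.408]
contact_force: [-0.5, 0.3, -0.1]
opening: 0.0857
```

```bash
python3 -c "
from h import *
togo([.431,-.185,.053])
shot('wrist','w2');shot('scene','s2')"
```

```text
t 3.1 pos [ 0.4341 -0.1899  0.0594] shift cm [-0.4   0.63 -0.43] turn [-0.0075 -0.0093  0.0039] F [-0.5  0.3 -0.1] open 0.0857
```

View pics/w2.png

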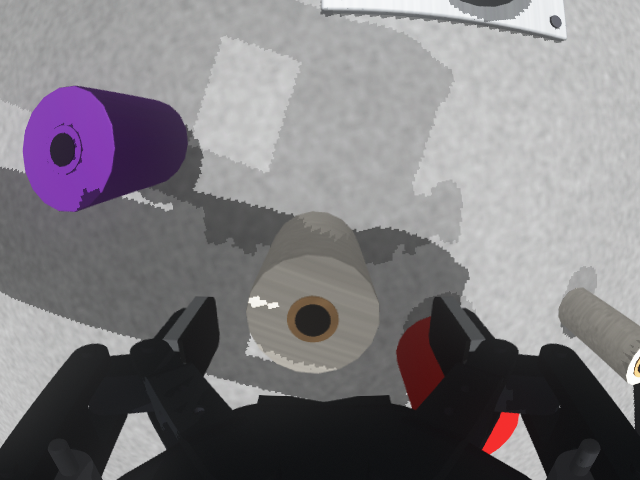

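View pics/s2.png

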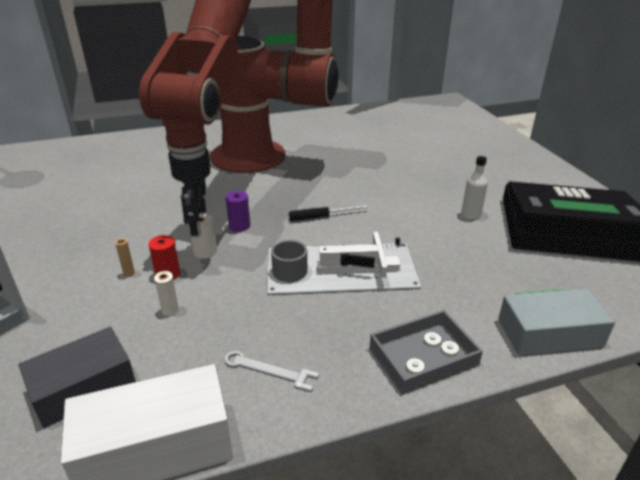

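The wrist view has the roll (312,317) between the open fingers (208 and 440), sitting slightly left, which agrees with the 4 mm offset. I correct that, then close.

servo_tool(commands=[0,-0.009,0,-0.4,0.6,-0.43,1,0,0,0,0,0,0,1])

```text
t: 3.4
tool_pos: [0.4326, -0.1858, 0.056]
tool_rot: [-1.074, 1.382, -1.405]
contact_force: [-0.2, 0.1, -1.0]
opening: 0.0853
```

```bash
python3 -c "
from h import *
togo([.431,-.185,.053])"
```

```text
t 3.4 pos [ 0.4326 -0.1858  0.056 ] shift cm [-0.04  0.3  -0.18] turn [-0.0125  0.0002  0.0055] F [-0.2  0.1 -1. ] open 0.0853
```

servo_tool(commands=[-0.012,0,0.006,-0.05,0.3,-0.18,1,0,0,0,0,0,0,1,0,0,0,0,0,0,0.5,0,0,0,0,0,0,0.3,0,0,0,0,0,0,0.3,0,0,0,0,0,0,0.3,0,0,0,0,0,0,0.3], grip_force=40)

```text
t: 4.1
tool_pos: [0.4317, -0.1851, 0.0544]
tool_rot: [-1.077, 1.393, -1.395]
contact_force: [0.0, 0.1, 0.8]
opening: 0.0487
```

```bash
python3 -c "
from h import *
togo([.431,-.185,.053]); shot('wrist','w3')"
```

```text
t 4.1 pos [ 0.4317 -0.1851  0.0544] shift cm [ 0.01  0.14 -0.07] turn [-0.0016  0.0005 -0.0001] F [0.  0.1 0.8] open 0.0487
```

View pics/w3.png

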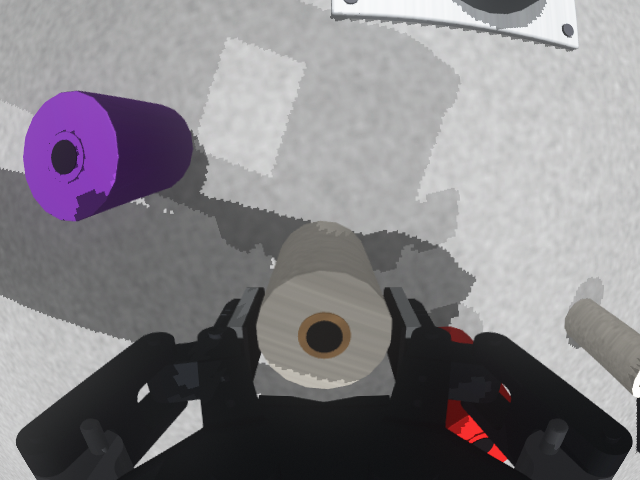

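Gripped at 49 mm opening, roll (325,333) centred between the fingers. Lifting.

servo_tool(commands=[0,0,0,0,-1,0,0.3,0,0,0,0,-2.5,0,0.3,0,0,0,0,-3,0,0.3,0,0,0,0,-3,0,0.3,0,0,0,0,-2.5,0,0.3,0,0,0,0,-1.5,0,0.3,0,0,0,0,0,0,0.3])

```text
t: 4.85
tool_pos: [0.4289, -0.1835, 0.1936]
tool_rot: [-1.079, 1.399, -1.39]
contact_force: [0.3, 0.5, -2.2]
opening: 0.0484
```

```bash
python3 -c "
from h import *
togo([.564,-.035,.16])
d=shot('wrist','w4');np.savez('/tmp/w4.npz',**d)"
```

```text
t 4.85 pos [ 0.4289 -0.1835  0.1936] shift cm [-17.76   3.36   9.35] turn [ 0.0048  0.0004 -0.0022] F [ 0.3  0.5 -2.2] open 0.0484
```

View pics/w4.png

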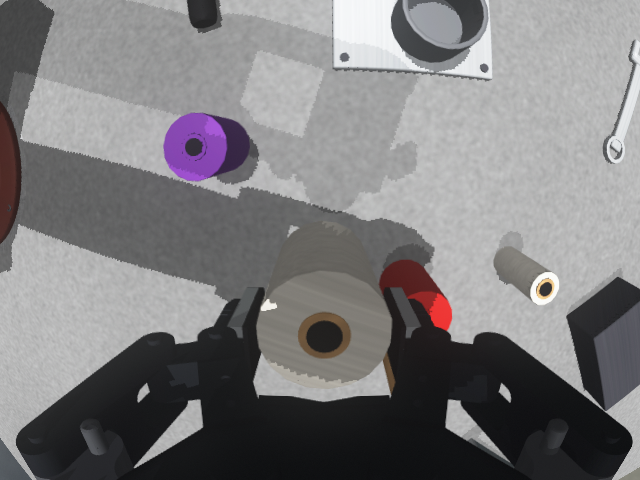

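Roll is held (about 2 N load) and the cup rim is at (440,20). Carrying it toward the cup at height.

servo_tool(commands=[0,0,0,-1.5,0,0.8,0.3,0,0,0,-3,0,1.55,0.3,0,0,0,-3,0,1.55,0.3,0,0,0,-3,0,1.55,0.3,0,0,0,-2,0,1,0.3,0,0,0,0,0,0,0.3])

```text
t: 5.5
tool_pos: [0.5205, -0.0737, 0.1821]
tool_rot: [-1.086, 1.415, -1.382]
contact_force: [-1.0, -0.1, -1.8]
opening: 0.0482
```

```bash
python3 -c "
from h import *
togo([.564,-.035,.16])
d=shot('wrist','w5');np.savez('/tmp/w5.npz',**d)"
```

```text
t 5.5 pos [ 0.5205 -0.0737  0.1821] shift cm [-4.84  2.16  3.27] turn [ 0.0208 -0.0032 -0.0035] F [-1.  -0.1 -1.8] open 0.0482
```

View pics/w5.png

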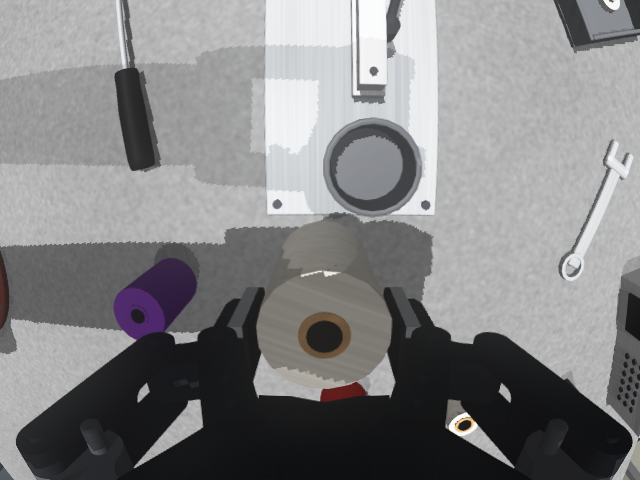

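The cup is at (373,167), the leg's inner end at (370,90). Measuring the cup rim and the roll in hand.

```bash
python3 - <<'E'
from h import *
d=load('w5'); P=fpts(d)
Q=P[105:222,315:430].reshape(-1,3)
T=Q[(Q[:,2]>.057)&(Q[:,2]<.066)]
c,r=cv2.minEnclosingCircle((T[:,:2]*1000).astype(np.float32)); print('rim',len(T),T[:,2].mean(),c,r)
fl=Q[(Q[:,2]>.009)&(Q[:,2]<.015)]
for u,v,n in((324,167,0),):pass
# outer rim edges via pixels
for u,v in((323,167),(422,167),(372,118),(372,216)): print((u,v),fonz(d,u,v,.062).round(4))
Q=P[260:390,245:400].reshape(-1,3); h=Q[(Q[:,2]>.19)&(Q[:,2]<.225)]
# roll top ring in hand
A=P[285:380,262:388].reshape(-1,3); print('top z quant',np.percentile(A[:,2],[5,50,95]))
m=(np.abs(A[:,2]-np.median(A[:,2]))<.003); B=A[m]; pl=np.linalg.lstsq(np.c_[B[:,:2],np.ones(len(B))],B[:,2],rcond=None)[0]; print('roll top plane',pl[:2], 'tool pos',st()[0]['tool_pos'])
c,r=cv2.minEnclosingCircle((B[:,:2]*1000).astype(np.float32)); print(c,r)
# screws in plate
for u,v in((277,204),(426,205)): print(fonz(d,u,v,.008).round(4))
E
```

```text
rim 2074 0.06093920693622333 (564.4337768554688, -33.37303161621094) 36.14384460449219
(323, 167) [ 0.5301 -0.0246  0.062 ]
(422, 167) [ 0.5989 -0.0413  0.062 ]
(372, 118) [0.5721 0.0007 0.062 ]
(372, 216) [ 0.5554 -0.0674  0.062 ]
top z quant [-0.00022572  0.20716978  0.20862865]
roll top plane [-0.02892525  0.01233698] tool pos [ 0.51952525 -0.07441691  0.18166514]
(520.9819946289062, -73.81768035888672) 25.166215896606445
[ 0.4813 -0.0482  0.008 ]
[ 0.6075 -0.0811  0.008 ]
```

Cup centre (0.5644, −0.0334), rim radius 36 mm and height 61 mm, matching the given sizes. The roll's underside is 54 mm below the TCP, so it seats at TCP z ≈ 0.066. Moving over the cup and levelling.

servo_tool(commands=[0.01,0,0,-1.6,0.3,1.1,0.3,0.01,0,0,-1.6,0.3,1.1,0.3,0,0,0,-1.6,0.3,1.1,0.3,0,0,0,0,0,0,0.3])

```text
t: 5.95
tool_pos: [0.5619, -0.0368, 0.1676]
tool_rot: [-1.079, 1.406, -1.394]
contact_force: [-0.8, -0.0, -2.2]
opening: 0.0488
```

```bash
python3 -c "
from h import *
togo([.5634,-.034,.14])"
```

```text
t 5.95 pos [ 0.5619 -0.0368  0.1676] shift cm [-0.31  2.76  0.09] turn [ 0.008  -0.007  -0.0006] F [-0.8 -0.  -2.2] open 0.0488
```

servo_tool(commands=[0.008,-0.007,0,-0.3,1,0.1,0.3,0,0,0,0,1,0,0.3,0,0,0,0,0.5,0,0.3,0,0,0,0,0,0,0.3])

```text
t: 6.35
tool_pos: [0.5614, -0.0354, 0.1386]
tool_rot: [-1.08, 1.397, -1.394]
contact_force: [-0.3, 0.4, -0.9]
opening: 0.0489
```

```bash
python3 - <<'E'
from h import *
togo([.5634,-.034,.13])
d=shot('wrist','w6');np.savez('/tmp/w6.npz',**d); P=fpts(d)
A=P[285:380,262:388].reshape(-1,3); z0=np.median(A[:,2]);B=A[np.abs(A[:,2]-z0)<.003]
c,r=cv2.minEnclosingCircle((B[:,:2]*1000).astype(np.float32)); print(c,r,z0); togo([.5634,-.034,.13])
E
```

```text
t 6.35 pos [ 0.5614 -0.0354  0.1386] shift cm [-0.19  0.86  0.16] turn [ 0.0031 -0.0009  0.0011] F [-0.3  0.4 -0.9] open 0.0489
(561.3924560546875, -35.21272277832031) 25.05914878845215 0.1636192572738134
t 6.4 pos [ 0.5615 -0.0355  0.1389] shift cm [-0.19  0.89  0.15] turn [ 0.0028 -0.001   0.0011] F [-0.8 -0.1 -2.1] open 0.0485
```

View pics/w6.png

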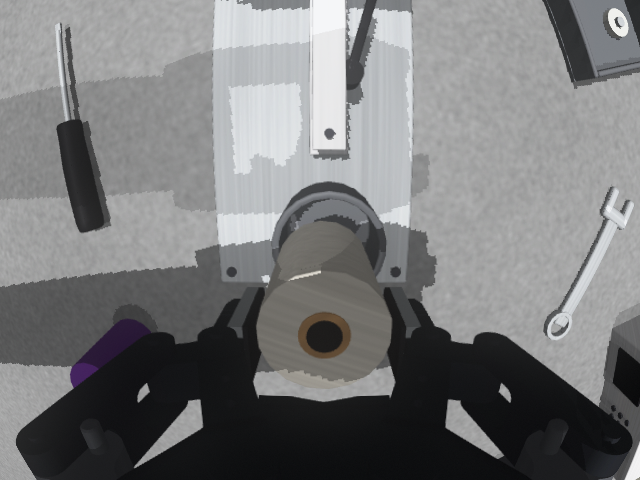

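Roll centre in hand (0.5614, −0.0352), so I need about 2.5 mm in each axis. Correcting and descending to just above the rim.

servo_tool(commands=[0,0,0,-0.3,0.4,0.3,0.3,0,0,0,0,0.4,0,0.3,0,0,0,0,0,0,0.3])

```text
t: 6.7
tool_pos: [0.5657, -0.0338, 0.1311]
tool_rot: [-1.078, 1.396, -1.396]
contact_force: [-1.0, -0.8, -1.9]
opening: 0.0491
```

```bash
python3 - <<'E'
from h import *
togo([.564,-.0335,.066])
d=shot('wrist');P=fpts(d)
A=P[285:380,262:388].reshape(-1,3); z0=np.median(A[:,2]);B=A[np.abs(A[:,2]-z0)<.003]
c,r=cv2.minEnclosingCircle((B[:,:2]*1000).astype(np.float32)); print(c,r,z0); togo([.564,-.0335,.066])
E
```

```text
t 6.7 pos [ 0.5657 -0.0338  0.1311] shift cm [ 0.01  6.51 -0.17] turn [ 0.0011 -0.0018  0.0011] F [-1.  -0.8 -1.9] open 0.0491
(566.305419921875, -33.74345016479492) 25.455429077148438 0.1561865441591056
t 6.75 pos [ 0.566  -0.0338  0.1314] shift cm [ 0.02  6.54 -0.19] turn [ 0.0006 -0.0018  0.0009] F [-0.3  0.4 -3.3] open 0.049
```

servo_tool(commands=[0,0,0,0,0.8,-0.15,0.3,0,0,0,0,0.8,0,0.3,0,0,0,0,0.8,0,0.3,0,0,0,0,0.8,0,0.3,0,0,0,0,0,0,0.3])

```text
t: 7.25
tool_pos: [0.5643, -0.0334, 0.0967]
tool_rot: [-1.078, 1.396, -1.396]
contact_force: [-0.1, 0.6, -2.4]
opening: 0.0487
```

```bash
python3 - <<'E'
from h import *
togo([.564,-.0335,.066])
E
```

```text
t 7.25 pos [ 0.5643 -0.0334  0.0967] shift cm [ 0.02  3.07 -0.02] turn [ 0.0005 -0.0017  0.001 ] F [-0.1  0.6 -2.4] open 0.0487
```

Well centred, the roll is 19 mm down inside the cup with no side force. Continuing gently.

servo_tool(commands=[0,0,0,0,0.6,0,0.3,0,0,0,0,0.6,0,0.3,0,0,0,0,0.6,0,0.3,0,0,0,0,0.5,0,0.3,0,0,0,0,0,0,0.3])

```text
t: 7.75
tool_pos: [0.5643, -0.0334, 0.0714]
tool_rot: [-1.078, 1.396, -1.396]
contact_force: [-0.9, 0.2, -2.9]
opening: 0.0489
```

```bash
python3 - <<'E'
from h import *
togo([.564,-.0335,.066])
E
```

```text
t 7.75 pos [ 0.5643 -0.0334  0.0714] shift cm [ 0.01  0.54 -0.02] turn [ 0.0008 -0.0017  0.001 ] F [-0.9  0.2 -2.9] open 0.0489
```

servo_tool(commands=[0,0,0,0,0.3,0,0.3,0,0,0,0,0.2,0,0.3,0,0,0,0,0.1,0,0.3])

```text
t: 8.05
tool_pos: [0.5648, -0.0335, 0.0664]
tool_rot: [-1.078, 1.395, -1.396]
contact_force: [-5.0, 1.4, 8.4]
opening: 0.0491
```

```bash
python3 - <<'E'
from h import *
togo([.564,-.0335,.066])
d=shot('wrist','w7');P=fpts(d)
A=P[285:380,262:388].reshape(-1,3); z0=np.median(A[:,2]);B=A[np.abs(A[:,2]-z0)<.003]
c,r=cv2.minEnclosingCircle((B[:,:2]*1000).astype(np.float32)); print(c,r,z0)
E
```

```text
t 8.05 pos [ 0.5648 -0.0335  0.0664] shift cm [ 0.02  0.04 -0.07] turn [ 0.0003 -0.0016  0.0011] F [-5.   1.4  8.4] open 0.0491
(565.4244384765625, -33.34687423706055) 25.521385192871094 0.09150782851071691
```

Floor contact: force rose by about 10 N and the roll's top is at 0.0915 (seated is 0.092). Releasing.

servo_tool(commands=[0,0,0,0,0,0,0.5,0,0,0,0,0,0,0.7,0,0,0,0,0,0,1,0,0,0,0,0,0,1,0,0,0,0,0,0,1])

```text
t: 8.6
tool_pos: [0.5667, -0.0339, 0.0681]
tool_rot: [-1.074, 1.391, -1.399]
contact_force: [-0.3, -0.8, 0.7]
opening: 0.0853
```

```bash
python3 - <<'E'
from h import *
togo([.564,-.0335,.066])
d=shot('wrist','w8');P=fpts(d)
A=P[270:400,240:400].reshape(-1,3); z0=.092;B=A[np.abs(A[:,2]-z0)<.004]
c,r=cv2.minEnclosingCircle((B[:,:2]*1000).astype(np.float32)); print(c,r,np.median(B[:,2]))
pl=np.linalg.lstsq(np.c_[B[:,:2],np.ones(len(B))],B[:,2],rcond=None)[0]; print(pl)
E
```

```text
t 8.6 pos [ 0.5667 -0.0339  0.0681] shift cm [ 0.03  0.21 -0.28] turn [-0.005  -0.0017  0.0007] F [-0.3 -0.8  0.7] open 0.0853
(564.1541137695312, -33.275028228759766) 25.388723373413086 0.09135064898542794
[-0.00030494 -0.00135003  0.09150992]
```

View pics/w8.png

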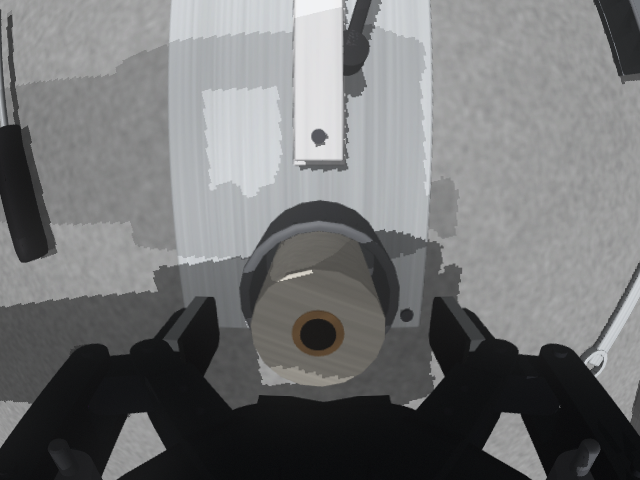

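Roll is released, upright (top plane tilt ≈ 0.001), centred at (0.5642, −0.0333) with its top at 0.0914. Rising and moving over the leg.

servo_tool(commands=[0,0,0,0,-1.5,-0.2,1,0,0,0,0,-3,0,1,0,0,0,0,-4,0,1,0,0,0,0,-4,0,1,0,0,0,0,-3,0,1,0,0,0,-2,0,0,1,0,0,0,-3,0,0,1,0,0,0,-3,0,0,1,0,0,0,-2,0,0,1,0,0,0,0,0,0,1])

```text
t: 9.65
tool_pos: [0.5904, 0.0664, 0.2427]
tool_rot: [-1.063, 1.384, -1.405]
contact_force: [0.2, 0.6, 0.4]
opening: 0.0853
```

```bash
python3 - <<'E'
from h import *
togo([.6067,.1175,.15])
d=shot('wrist','w9');np.savez('/tmp/w9.npz',**d)
d=shot('top','t9');np.savez('/tmp/t9.npz',**d)
E
```

```text
t 9.65 pos [0.5904 0.0664 0.2427] shift cm [-5.34  9.28  0.12] turn [-0.0165 -0.0042 -0.0019] F [0.2 0.6 0.4] open 0.0853
```

View pics/w9.png

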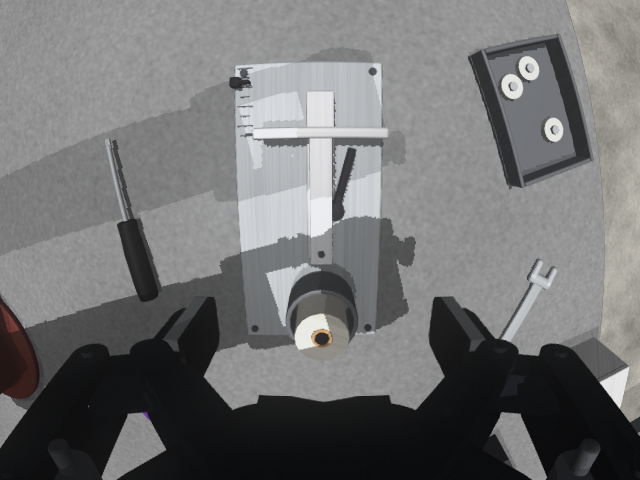

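```bash
cat >> h.py <<'E'
TH=np.radians(75.41);RM=np.array([[np.cos(TH),-np.sin(TH)],[np.sin(TH),np.cos(TH)]]);O=np.array([.5907,.0682])
def fe(X): return np.r_[RM.T@(np.array(X)[:2]-O),X[2]]*1000
def wf(x,y): return RM@np.array([x,y])/1000+O
E
python3 - <<'E'
from h import *
d=load('w9');f=d['frame'][:,:,::-1]
cv2.imwrite('pics/w9c.png',cv2.resize(f[50:160,220:400],None,fx=4.4,fy=4.4,interpolation=cv2.INTER_CUBIC))
for n,u,v in(('s1',244,73),('s2',373,72),('s3',254,328),('s4',368,327)): print(n,fe(fonz(d,u,v,.008)).round(1))
E
```

```text
s1 [139.6  76.1   8. ]
s2 [139.  -53.9   8. ]
s3 [-139.9   77.1    8. ]
s4 [-139.4  -54.2    8. ]
```

View pics/w9c.png

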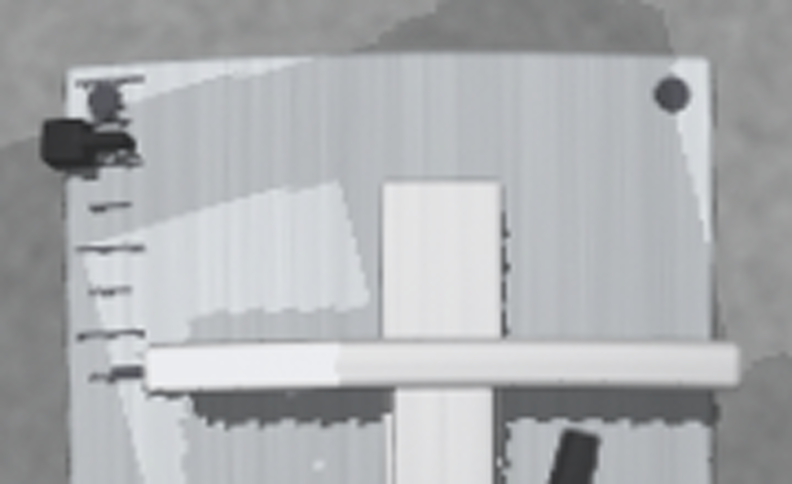

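```bash
python3 - <<'E'
from h import *
d=load('w9');P=fpts(d)
c=lambda x,y:((x+.5)/4.4+220-.5,(y+.5)/4.4+50-.5)
for n,x,y in(('body',65,144),('nose',105,142),('nosetip',130,142),('ptr',128,372),('cb mid',450,365),('barend',440,183),('mark?',110,248),('mark',110,335),('lev tip',573,445)):
    u,v=c(x,y); X=P[int(round(v)),int(round(u))]
    print(n,(round(u,1),round(v,1)),'depth',fe(X).round(1),[fe(fonz(d,u,v,z)).round(1)[:2].tolist() for z in(.008,.015,.022,.033,.058)])
g=load('t9')['frame'][:,:,::-1]
cv2.imwrite('pics/t9c.png',cv2.resize(g[195:315,235:390],None,fx=5,fy=5,interpolation=cv2.INTER_CUBIC))
E
```

```text
body (234.4, 82.3) depth [128.4  83.5  21.4] [[130.4, 86.1], [129.2, 84.5], [128.0, 83.0], [126.0, 80.5], [121.7, 74.9]]
nose (243.5, 81.9) depth [127.8  74.4  21.9] [[130.3, 76.6], [129.0, 75.2], [127.8, 73.9], [125.9, 71.7], [121.5, 66.7]]
nosetip (249.2, 81.9) depth [129.   70.1  12.6] [[129.9, 70.8], [128.7, 69.5], [127.5, 68.2], [125.6, 66.2], [121.2, 61.6]]
ptr (248.7, 134.2) depth [75.2 66.7 33.7] [[75.8, 71.7], [75.6, 70.4], [75.4, 69.1], [75.0, 67.1], [74.3, 62.4]]
cb mid (321.9, 132.6) depth [73.8 -1.8 57.4] [[75.7, -2.3], [75.5, -2.2], [75.3, -2.1], [74.9, -2.0], [74.2, -1.7]]
barend (319.6, 91.2) depth [115.6  -0.4  26.4] [[118.0, -0.2], [117.0, -0.1], [116.0, -0.1], [114.4, -0.0], [110.9, 0.1]]
mark? (244.6, 106.0) depth [104.9  75.1   8.3] [[105.0, 75.5], [104.3, 74.2], [103.5, 72.8], [102.3, 70.7], [99.6, 65.8]]
mark (244.6, 125.8) depth [84.3 75.2  8.9] [[84.6, 75.8], [84.2, 74.4], [83.9, 73.0], [83.3, 70.9], [81.9, 66.0]]
lev tip (349.8, 150.8) depth [ 58.  -26.4  55.3] [[57.3, -30.3], [57.4, -29.7], [57.6, -29.1], [57.8, -28.2], [58.2, -26.1]]
```

The clip is at feeder x 128.0 and the pointer at 75.0, so the leg must go out 53 mm. The lever tip is at y ≈ −28, inside the open fingers (inner faces ±42 about y ≈ −4). Moving above, behind the crossbar.

servo_tool(commands=[-0.016,-0.004,0,-2.5,2,0.1,1,0,0,0,-2.5,2,0,1,0,0,0,0,2,0,1,0,0,0,0,2,0,1,0,0,0,0,0,0,1])

```text
t: 10.25
tool_pos: [0.6051, 0.1083, 0.1631]
tool_rot: [-1.071, 1.397, -1.403]
contact_force: [0.2, 0.1, -0.0]
opening: 0.0854
```

```bash
python3 - <<'E'
from h import *
togo([*wf(50,-4),.032]);print(fe(st()[0]['tool_pos']).round(1))
d=shot('wrist','w10');np.savez('/tmp/w10.npz',**d)
E
```

```text
t 10.25 pos [0.6051 0.1083 0.1631] shift cm [-0.77 13.11 -0.04] turn [-0.0038 -0.0084  0.0006] F [ 0.2  0.1 -0. ] open 0.0854
[ 42.4  -3.9 163.1]
```

View pics/w10.png

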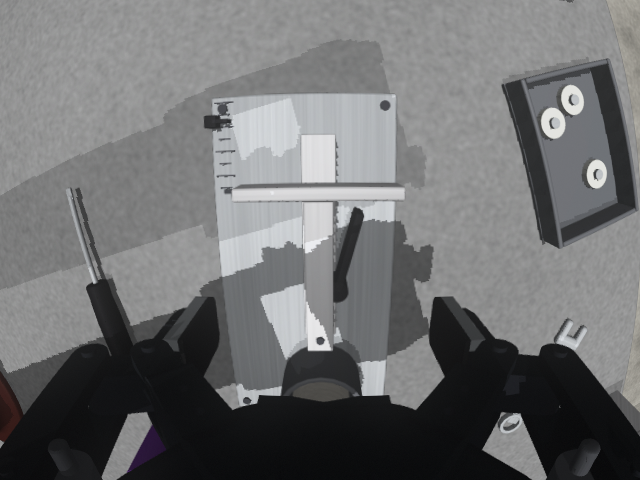

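Fingers (208, 440) straddle the bar and open lever, with the crossbar at row 193 ahead of them. Descending.

servo_tool(commands=[-0.004,-0.008,0,-0.5,2.5,0,1,0,0,0,0,3,0,1,0,0,0,0,3,0,1,0,0,0,0,2,0,1,0,0,0,0,0,0,1])

```text
t: 10.8
tool_pos: [0.6147, 0.109, 0.0683]
tool_rot: [-1.06, 1.385, -1.405]
contact_force: [-0.4, -0.1, -0.8]
opening: 0.0852
```

```bash
python3 - <<'E'
from h import *
togo([*wf(50,-4),.032]);print(fe(st()[0]['tool_pos']).round(1))
d=shot('wrist','w11');np.savez('/tmp/w11.npz',**d)
E
```

```text
t 10.8 pos [0.6147 0.109  0.0683] shift cm [-0.43  3.62 -0.96] turn [-0.0178 -0.0055 -0.004 ] F [-0.4 -0.1 -0.8] open 0.0852
[ 45.5 -13.   68.3]
```

View pics/w11.png

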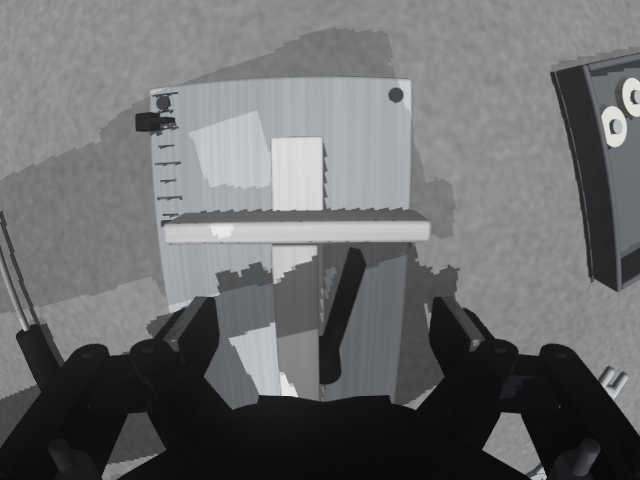

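The fast descent drifted 9 mm sideways, though the fingers are still clear. Correcting, then a slower descent.

servo_tool(commands=[-0.017,-0.005,-0.004,0,0,-0.9,1,0,0,0,0,1,0,1,0,0,0,0,0.8,0,1,0,0,0,0,0,0,1])

```text
t: 11.25
tool_pos: [0.611, 0.1111, 0.0583]
tool_rot: [-1.066, 1.386, -1.399]
contact_force: [-0.2, 0.6, -0.2]
opening: 0.0853
```

```bash
python3 - <<'E'
from h import *
togo([*wf(50,-4),.032]);print(fe(st()[0]['tool_pos']).round(1))
E
```

```text
t 11.25 pos [0.611  0.1111 0.0583] shift cm [-0.33  2.63 -0.52] turn [-0.0127 -0.0008 -0.0039] F [-0.2  0.6 -0.2] open 0.0853
[46.6 -8.8 58.3]
```

servo_tool(commands=[-0.012,0,-0.004,0,0.9,-0.5,1,0,0,0,0,0.9,0,1,0,0,0,0,0.8,0,1,0,0,0,0,0,0,1])

```text
t: 11.65
tool_pos: [0.6059, 0.1126, 0.0301]
tool_rot: [-1.078, 1.395, -1.395]
contact_force: [-0.2, -0.6, -0.5]
opening: 0.0852
```

```bash
python3 - <<'E'
from h import *
togo([*wf(50,-4),.032]);print(fe(st()[0]['tool_pos']).round(1))
E
```

```text
t 11.65 pos [0.6059 0.1126 0.0301] shift cm [-0.32 -0.19  0.05] turn [ 0.0004 -0.0006  0.0005] F [-0.2 -0.6 -0.5] open 0.0852
[46.8 -3.5 30.1]
```

In place: feeder (46.8, −3.5), z 30 mm. Pushing outward along tool −x, raising 2 mm.

servo_tool(commands=[0,0,0,-0.8,-0.2,0,1,0,0,0,-0.8,0,0,1,0,0,0,-1,0,0,1,0,0,0,0,0,0,1])

```text
t: 12.05
tool_pos: [0.612, 0.1373, 0.0316]
tool_rot: [-1.086, 1.393, -1.397]
contact_force: [-1.8, -2.8, 0.3]
opening: 0.0857
```

```bash
python3 - <<'E'
from h import *
togo([*wf(112,-4),.032]);print(fe(st()[0]['tool_pos']).round(1))
o,M=st();print('tool F',(M.T@o['contact_force']).round(1))
shot('wrist','w12')
E
```

```text
t 12.05 pos [0.612  0.1373 0.0316] shift cm [-3.98 -0.07  0.08] turn [0.0024 0.0009 0.007 ] F [-1.8 -2.8  0.3] open 0.0857
[72.2 -3.2 31.6]
tool F [ 3.1 -0.2 -1. ]
```

View pics/w12.png

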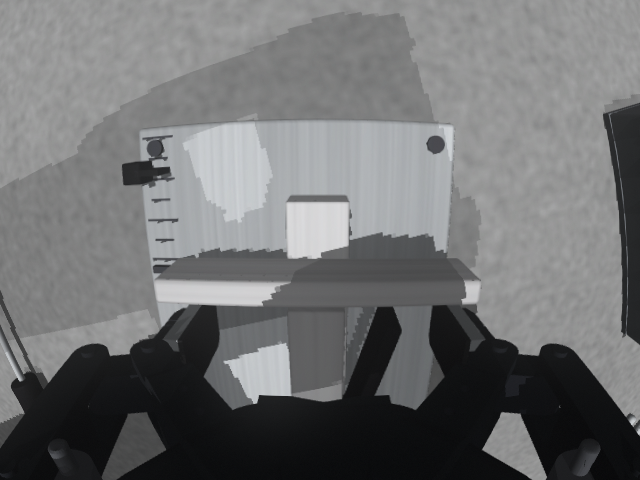

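In contact: spring force about 3–4 N, crossbar against the fingers, lever still open. Pushing on toward the mark, stopping short first.

servo_tool(commands=[0,0,0.007,-0.8,0,0,1,0,0,0,-0.8,0,0,1,0,0,0,-0.8,0,0,1,0,0,0,-0.8,0,0,1,0,0,0,-0.3,0,0,1,0,0,0,0,0,0,1])

```text
t: 12.7
tool_pos: [0.6196, 0.1667, 0.0316]
tool_rot: [-1.09, 1.394, -1.399]
contact_force: [-1.8, -4.1, 0.1]
opening: 0.0853
```

```bash
python3 - <<'E'
from h import *
togo([*wf(112,-4),.032]);print(fe(st()[0]['tool_pos']).round(1))
o,M=st();print('tool F',(M.T@o['contact_force']).round(1))
d=shot('wrist','w13');np.savez('/tmp/w13.npz',**d);d=shot('top','t13');np.savez('/tmp/t13.npz',**d)
print(fe(st()[0]['tool_pos']).round(1))
f=cv2.imread('pics/w13.png');cv2.imwrite('pics/w13c.png',cv2.resize(f[130:330,100:340],None,fx=3,fy=3,interpolation=cv2.INTER_CUBIC))
E
```

```text
t 12.7 pos [0.6196 0.1667 0.0316] shift cm [-0.94 -0.05  0.08] turn [0.0044 0.0005 0.0104] F [-1.8 -4.1  0.1] open 0.0853
[102.6  -3.2  31.6]
tool F [ 4.4 -0.  -0.7]
[102.5  -3.1  31.6]
```

View pics/w13c.png

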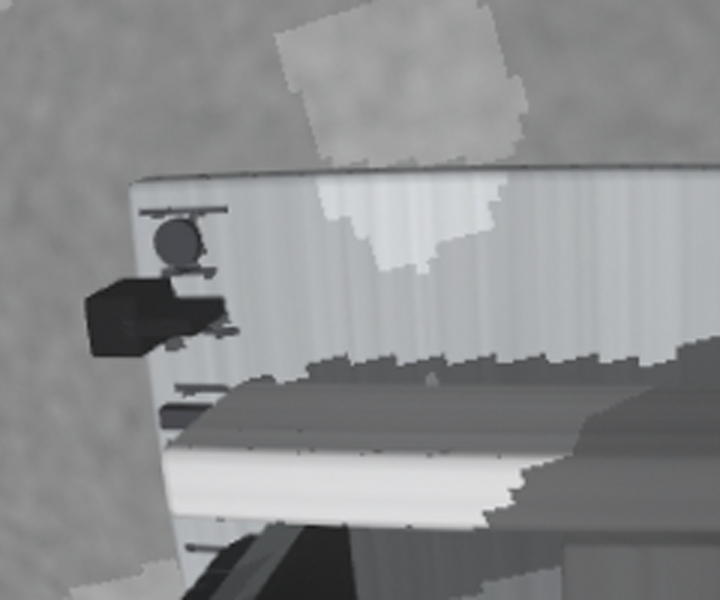

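```bash
cat >> h.py <<'E'
def leg(d):
    P=fpts(d); F=np.einsum('ij,hwj->hwi',RM.T,P[...,:2]-O)*1000; Z=P[...,2]*1000
    ok=(d['depth']>0)
    m=ok&(np.abs(Z-58)<2.5)&(F[...,1]>20)&(F[...,1]<55)&(F[...,0]>60)&(F[...,0]<150)
    # front edge & back edge of crossbar top
    x=F[...,0][m]; print('crossbar top x',np.percentile(x,[2,50,98]).round(1),m.sum(),'-> pointer x',round(np.percentile(x,[2,98]).mean(),1))
    m=ok&(np.abs(Z-33)<2.5)&(F[...,1]>61)&(F[...,1]<72)&(F[...,0]>60)&(F[...,0]<150)
    if m.sum()>3: print('pointer',m.sum(),np.median(F[...,0][m]).round(1),F[...,0][m].min().round(1),F[...,0][m].max().round(1))
    m=ok&(Z>18)&(Z<25)&(F[...,1]>70)&(F[...,1]<92)&(F[...,0]>105)&(F[...,0]<150)
    if m.sum()>3: print('clip top',m.sum(),np.median(F[...,0][m]).round(1),F[...,0][m].min().round(1),F[...,0][m].max().round(1))
    for y0,y1 in ((12,100),):
        pass
    m=ok&(Z>50)&(Z<58)&(F[...,1]<-14)&(F[...,1]>-45)&(np.abs(F[...,0]-105)<22)
    return F,Z
E
python3 - <<'E'
from h import *
d=load('w13');leg(d);leg(load('w12') if 0 else load('w9'))
print('ptr',fe(fonz(d,161.7,268.3,.033)),'nose',[fe(fonz(d,172,232,z)).round(1)[:2] for z in(.012,.015,.022)])
E
```

```text
crossbar top x [ 97.  118.7 123.7] 2712 -> pointer x 110.3
pointer 101 119.4 117.3 120.6
clip top 536 129.4 123.7 134.0
crossbar top x [70.5 75.  79.9] 431 -> pointer x 75.2
pointer 20 75.2 74.1 76.3
clip top 129 128.8 124.3 134.0
ptr [119.01095677  66.48495143  33.        ] nose [array([129.7,  69. ]), array([130.5,  67.7]), array([132.2,  64.5])]
```

View pics/t13.png

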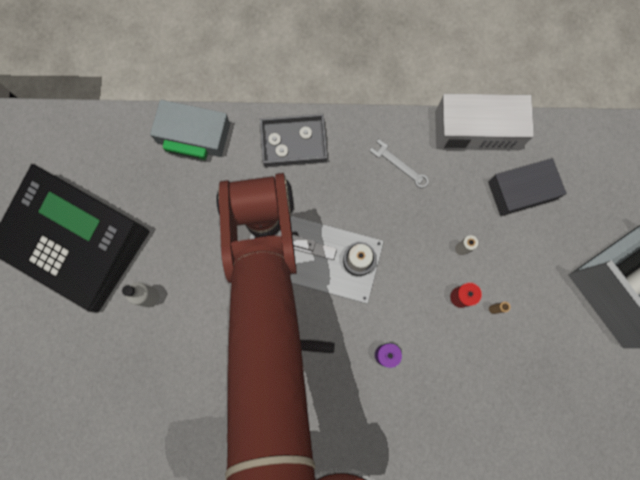

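Pointer now at x ≈ 119.2 (TCP + 16.6) and clip at 129.1, so 9.8 mm to go. In the top view the roll stands in the cup at (360,256).

servo_tool(commands=[0,0,0.01,-0.5,0,0,1,0,0,0,-0.4,0,0,1,0,0,0,-0.1,0,0,1,0,0,0,0,0,0,1])

```text
t: 13.2
tool_pos: [0.6214, 0.1739, 0.0314]
tool_rot: [-1.084, 1.398, -1.394]
contact_force: [-2.4, -3.8, 0.6]
opening: 0.0855
```

```bash
python3 - <<'E'
from h import *
togo([*wf(112.4,-3),.032]);print(fe(st()[0]['tool_pos']).round(1))
d=shot('wrist','w14');np.savez('/tmp/w14.npz',**d)
leg(d);print(fe(st()[0]['tool_pos']).round(1))
f=cv2.imread('pics/w14.png');cv2.imwrite('pics/w14c.png',cv2.resize(f[130:330,100:340],None,fx=3,fy=3,interpolation=cv2.INTER_CUBIC))
E
```

```text
t 13.2 pos [0.6214 0.1739 0.0314] shift cm [-0.24 -0.06 -0.01] turn [0.0055 0.     0.0034] F [-2.4 -3.8  0.6] open 0.0855
[110.   -3.1  31.4]
crossbar top x [104.8 125.8 130.8] 2690 -> pointer x 117.8
pointer 106 126.8 124.3 127.8
clip top 547 129.4 123.5 134.2
[110.   -3.1  31.4]
```

View pics/w14c.png

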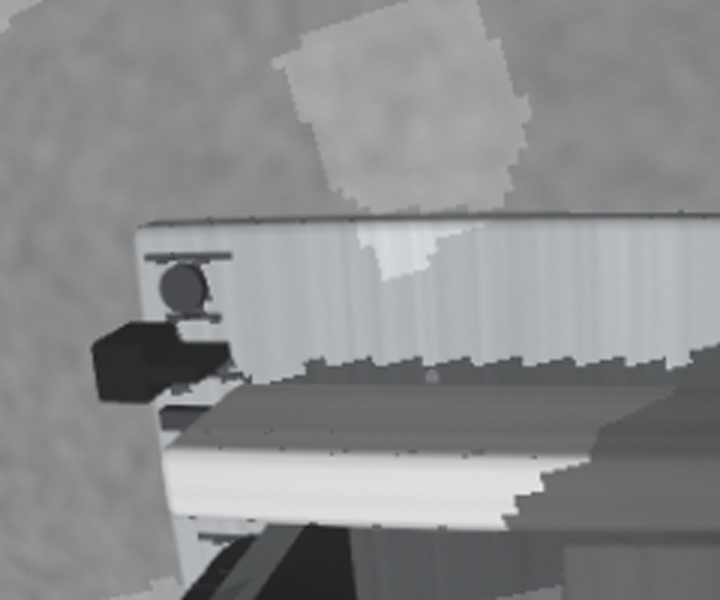

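Pointer 126.6, clip 129.1: still 2.5 mm short. One more small push.

servo_tool(commands=[0,0,0.003,-0.3,0,0,1,0,0,0,0,0,0,1])

```text
t: 13.45
tool_pos: [0.6219, 0.1759, 0.0314]
tool_rot: [-1.083, 1.399, -1.392]
contact_force: [-2.0, -3.9, 0.4]
opening: 0.0853
```

```bash
python3 - <<'E'
from h import *
togo([*wf(112.4,-3),.032]);print(fe(st()[0]['tool_pos']).round(1))
d=shot('wrist','w15');np.savez('/tmp/w15.npz',**d)
leg(d);print(fe(st()[0]['tool_pos']).round(1))
E
```

```text
t 13.45 pos [0.6219 0.1759 0.0314] shift cm [-0.03 -0.06 -0.01] turn [ 0.0058 -0.0001  0.0014] F [-2.  -3.9  0.4] open 0.0853
[112.1  -3.1  31.4]
crossbar top x [106.4 127.9 132.9] 2697 -> pointer x 119.6
pointer 109 128.8 126.3 130.0
clip top 530 129.4 123.6 134.3
[112.   -3.1  31.4]
```

View pics/w15.png

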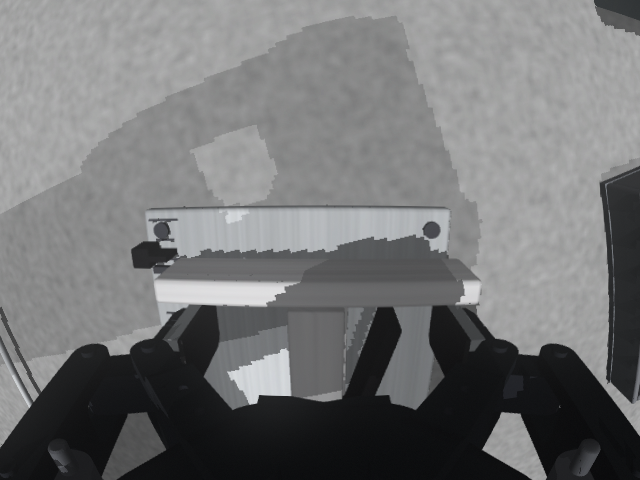

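Pointer 128.7 vs clip 129.2, lever open, about 4.4 N push: step 2 is held. One still row, then I squeeze the lever shut in stages.

servo_tool(commands=[0,0,0,0,0,0,1,0,0,0,0,0,0,1,0,0,0,0,0,0,0.8,0,0,0,0,0,0,0.6,0,0,0,0,0,0,0.5,0,0,0,0,0,0,0.5], grip_force=40)

```text
t: 14.1
tool_pos: [0.6219, 0.1755, 0.0325]
tool_rot: [-1.083, 1.399, -1.392]
contact_force: [-1.3, -4.3, 0.2]
opening: 0.0427
```

```bash
python3 - <<'E'
from h import *
togo([*wf(112.4,-3),.032]);print(fe(st()[0]['tool_pos']).round(1))
d=shot('wrist','w16');np.savez('/tmp/w16.npz',**d)
leg(d);print(fe(st()[0]['tool_pos']).round(1))
E
```

```text
t 14.1 pos [0.6219 0.1755 0.0325] shift cm [-0.07  0.05 -0.02] turn [ 0.0063 -0.0003  0.0017] F [-1.3 -4.3  0.2] open 0.0427
[111.7  -3.2  32.5]
crossbar top x [118.7 128.  132.6] 2486 -> pointer x 125.6
pointer 109 128.6 126.0 129.5
clip top 534 129.5 124.1 134.4
[111.7  -3.2  32.5]
```

View pics/w16.png

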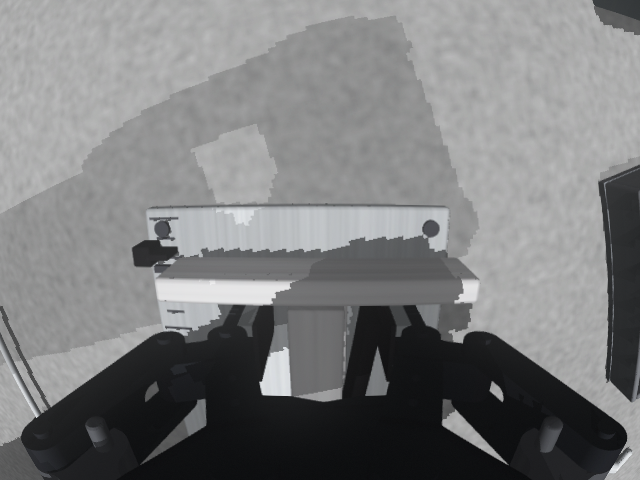

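The leg is still at the mark. The right finger is at the lever tip (395,315) and the left one just off the bar (268,320). Finishing the squeeze.

servo_tool(commands=[0,0,0,-0.06,0,0,0.4,0,0,0,0,0,0,0.3,0,0,0,0,0,0,0.2,0,0,0,0,0,0,0.1,0,0,0,0,0,0,0.1,0,0,0,0,0,0,0.1])

```text
t: 14.75
tool_pos: [0.6213, 0.1761, 0.0331]
tool_rot: [-1.086, 1.398, -1.391]
contact_force: [-3.8, -5.0, 1.4]
opening: 0.0234
```

```bash
python3 - <<'E'
from h import *
togo([*wf(112.4,-3),.032]);print(fe(st()[0]['tool_pos']).round(1))
d=shot('wrist','w17');np.savez('/tmp/w17.npz',**d)
leg(d);o,M=st();print(fe(o['tool_pos']).round(1),'toolF',(M.T@o['contact_force']).round(1))
E
```

```text
t 14.75 pos [0.6213 0.1761 0.0331] shift cm [-0.02  0.11  0.06] turn [0.0072 0.0017 0.0032] F [-3.8 -5.   1.4] open 0.0234
[112.2  -2.4  33.1]
crossbar top x [119.7 128.7 133. ] 2325 -> pointer x 126.3
pointer 113 128.9 126.4 129.9
clip top 516 129.4 123.8 134.3
[112.2  -2.4  33.1] toolF [ 5.1 -1.7 -1.5]
```

View pics/w17.png

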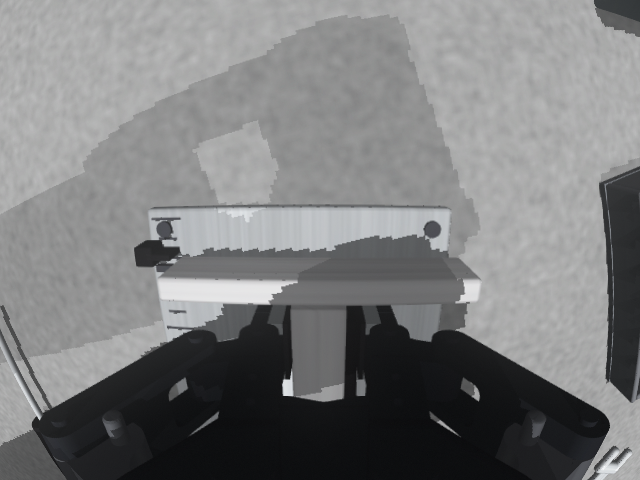

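Opening 23.4 mm: the pads stopped on the 26 mm leg and lever (the 50 mm roll read 48.7). The lever lies flat along the bar (355,350), pointer 128.8 vs clip 129.2. Holding a few rows and checking stability.

servo_tool(commands=[0,0,0,0,0,0,0.1,0,0,0,0,0,0,0.1,0,0,0,0,0,0,0.1,0,0,0,0,0,0,0.1,0,0,0,0,0,0,0.1,0,0,0,0,0,0,0.1])

```text
t: 15.4
tool_pos: [0.6213, 0.1761, 0.0331]
tool_rot: [-1.086, 1.396, -1.392]
contact_force: [-2.6, -3.2, 0.4]
opening: 0.0235
```

```bash
python3 - <<'E'
from h import *
togo([*wf(112.4,-3),.032])
d=shot('wrist','w18');F,Z=leg(d)
# lever outer side: points on lever top (z~56) 
m=(np.abs(Z-56)<2)&(F[...,1]<-10.5)&(F[...,1]>-30)&(F[...,0]>60)&(F[...,0]<118)
if m.sum(): print('lever top pts',m.sum(),'y',np.percentile(F[...,1][m],[2,50,98]).round(1),'x',np.percentile(F[...,0][m],[2,98]).round(1))
s=shot('scene','s18');t=shot('top','t18')
o,M=st();print(fe(o['tool_pos']).round(1),'toolF',(M.T@o['contact_force']).round(1))
P=pts(t);A=P[240:275,345:378].reshape(-1,3);B=A[np.abs(A[:,2]-.092)<.004];c,r=cv2.minEnclosingCircle((B[:,:2]*1000).astype(np.float32));print('roll',c,r,np.median(B[:,2]))
f=cv2.imread('pics/s18.png');cv2.imwrite('pics/s18c.png',cv2.resize(f[190:300,240:440],None,fx=4,fy=4,interpolation=cv2.INTER_CUBIC))
E
```

```text
t 15.4 pos [0.6213 0.1761 0.0331] shift cm [-0.03  0.11  0.06] turn [0.006  0.0022 0.0037] F [-2.6 -3.2  0.4] open 0.0235
crossbar top x [119.6 128.7 133.1] 2319 -> pointer x 126.3
pointer 114 129.0 126.5 130.1
clip top 523 129.4 124.1 134.4
lever top pts 823 y [-14.8 -12.6 -10.6] x [ 81.8 116. ]
[112.1  -2.4  33.1] toolF [ 5.6 -1.8 -1.4]
roll (565.7113647460938, -34.13589096069336) 25.050537109375 0.09172536970269851
```

View pics/s18c.png

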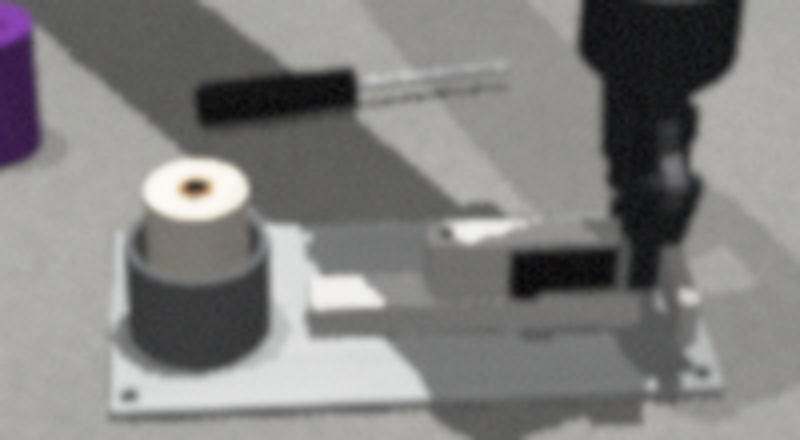

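View pics/t18.png

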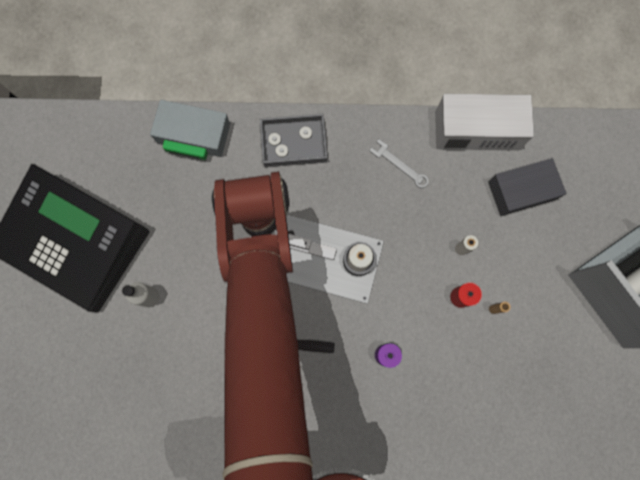

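The scene crop shows the roll upright in the cup (195,190), the lever flat against the leg (565,270), and the fingers pinching behind the crossbar. The top view has the bystanders at their starting pixels. Lever outer face is at y ≈ −15 (closed is −16), pointer 128.9 vs clip 129.2, and the pose is steady. Handing in.

```bash
python3 -c "
from h import *
print(ticket.finish_job()); togo([*wf(112.4,-3),.032])"
```

```text
the job is handed in; nothing more can be done
None
the job is handed in; nothing more can be done
```

I stood the white full roll in the roll cup, lowered it to the floor with about 10 N of contact and let go. I then pushed the leg out to the clip with the lever still open and squeezed the lever shut. The job is handed in with the leg and lever held in the pinch. No verdict was reported.

**Last checks**
- **Roll:** it stands upright with its top at z 0.092, its centre within about 1–2 mm of the cup's. The last top-camera reading is about 1.5 mm from the wrist-camera reading taken at release.
- **Leg:** the pointer is at feeder x ≈ 129.0 and the clip at ≈ 129.2, by the wrist camera. The clip read 128–129.4 across views, well inside the 5 mm tolerance. The pose was steady over the last 0.6 s.
- **Lever:** its outer face lies flat on the leg at y ≈ −15.
- **Grip:** opening 23.5 mm under a 40 N grip. That is below the nominal 26 mm width, and I put it down to pad give, since the 50 mm roll also read 48.7. The force on each side was not measured directly, only inferred from the grip setting and a small net side force.
- **Other objects:** they show at their starting pixels in the last top view. The arm hides part of the screwdriver there, but the scene view shows it in place.

No check failed. The one slip was a 9 mm sideways drift on the fast descent over the leg, which touched nothing and was corrected before contact.

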